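Cue the crash: set the tipper in place and tip the ball into the saucepan

TASK

Lift the ball tipper by its wooden grip, keeping the ball on its tray, and set it down without dropping it in the shallow plywood nest with its tray end at the tall wall, and let go. Then take it again by its stick, tilt the stick sideways to the side where the saucepan stands, hold it well over for about two seconds so that the ball rolls into the saucepan, and let the stick come back upright. Do not touch the tray, the ball or the saucepan, and leave the vase and the doorknob standing where they are.

Things in the scene. Friction and masses are not known exactly. Their poses are not given: they have to be found in the camera images.
- tipper: Loose upright hand-worked ball tipper, 0.8 to 1 kg. Origin: centre of underside; x from stick to tray. Steel base 240 (x) x 100 (y) x 10 mm, grey case to 55 mm height, in its middle an upright wooden grip 30 (x) x 24 (y) mm, from the case to 150 mm: lift it there, across the 24 mm, near the top. Stick at the -x end, ball tray at the +x end. Starts left or right, the nest on the other side.
- stick_foot (a point): Pivot of the stick, on top of the tipper's case: at (-75, 0, 55) mm in the tipper's frame.
- stick_knob (a point): Middle of the stick's black hand knob (26 mm diameter, 32 mm tall cylinder), 70 mm from the pivot along the stick; the knob spans 54 to 86 mm from the pivot. Moves with the stick.
- stick (a joint): Sideways tilt of the stick, rad: 0 upright, + leans to the tipper's +y, - to its -y; stops at +-0.6. A spring (0.25 N m/rad, about 2 N at the knob when well over) returns it to 0. It is linked 1:1 to the tray: stick to +y lowers the tray's +y end. The ball starts to roll at about 0.2.
- stick_fore (a joint): Fore-aft tilt of the stick, rad: positive leans to the tipper's +x; spring-centred in the same way, stops at +-0.6; drives nothing.
- tray: The tipper's aluminium tray, tipping about its x axis; origin on that pivot, at (75, 0, 100) mm in the tipper's frame. 76 (x) x 150 (y) mm, side walls to 32 mm above the pivot, open at both y ends, floor a shallow V (0.2 rad slopes, lowest in the middle) in which the ball lies. Carry the tipper level and smoothly or the ball rolls off.
- nest: Shallow plywood tray fixed to the cart, the tipper's place. Origin: centre of underside. Inside 250 (x) x 110 (y) mm, floor 4 mm thick; side walls and -x end wall 6 mm thick, tops at 14 mm; the +x end wall is tall, 35 mm. The tipper stands on the floor, ball-tray end to the tall wall, its axes parallel to the nest's, 5 mm play all round.
- ball_center (a point): Centre of a loose wooden ball, 50 mm diameter, about 45 g, lying in the middle dip of the tray.
- ball: The wooden ball (origin at its lowest point at the start, turns with it).
- pan_in (a point): Centre of the inner floor (4 mm above the underside) of the aluminium saucepan: rim 180 mm diameter, 70 mm tall, black bar handle. It stands beside the nest's tall-wall end, about 157 mm to its +y or -y side (which one varies), where that end of the tray will be.
- pan: The saucepan, origin at the centre of its underside.
- vase: Bystander: white ceramic vase, 68 mm diameter, 110 mm tall, on the opposite side of the nest from the saucepan. Origin under its centre.
- doorknob: Bystander: brass doorknob on its round foot, 60 mm diameter, 59 mm tall, between tipper and nest. Origin under its centre.
Things that resemble listed ones, but are neither listed nor needed, are in the scene too. Of the things like the ball, leave any that is black or green; of the rest the larger one is meant.

How it is judged:
On the way, in this order (a step that is already met when the one before it is completed fails the run):
1. the tipper stands in the nest, tray end at the tall wall, released, stick about upright (within 0.12 rad), the ball still on the tray (x of tipper in the frame of nest between -0.009 and 0.009 m and y of tipper in the frame of nest between -0.009 and 0.009 m and z of tipper in the frame of nest below 0.008 m and x of stick_foot in the frame of nest below -0.03 m and angle between tipper's own z axis and vertical below 0.05 rad and contact force between each of the fingers, the arm and tipper below 0.1 N and value of joint stick between -0.12 and 0.12 rad and distance between ball_center and tray below 0.05 m), for 0.2 s.
2. the gripper holds the stick over by more than 0.3 rad towards the saucepan's side (left or right) for 1 s, the tipper in its nest (x of tipper in the frame of nest between -0.009 and 0.009 m and y of tipper in the frame of nest between -0.009 and 0.009 m and x of stick_foot in the frame of nest below -0.03 m and contact force between the fingers and tipper above 0.1 N and ((y of pan_in in the frame of nest above 0 m and value of joint stick above 0.3 rad) or (y of pan_in in the frame of nest below 0 m and value of joint stick below -0.3 rad))), for 1 s.
At the end, for the whole second after the job is handed in: The ball is inside the upright saucepan; the tipper stands at rest on the nest's floor (within 9 mm of its middle, upright, tray end at the tall wall), released, its stick upright within 0.1 rad both ways (x of tipper in the frame of nest between -0.009 and 0.009 m and y of tipper in the frame of nest between -0.009 and 0.009 m and z of tipper in the frame of nest below 0.008 m and x of stick_foot in the frame of nest below -0.03 m and angle between tipper's own z axis and vertical below 0.05 rad and contact force between each of the fingers, the arm and tipper below 0.1 N and value of joint stick between -0.1 and 0.1 rad and value of joint stick_fore between -0.1 and 0.1 rad and linear speed of tipper below 0.03 m/s and horizontal distance between ball_center and pan_in below 0.075 m and height (world z) of ball_center below 0.065 m and angle between pan_in's own z axis and vertical below 0.1 rad); the robot touches nothing.
It fails at once if the robot touches the tipping tray, the ball or the saucepan (contact force between any of the fingers, the arm and tray above 0.5 N or contact force between any of the fingers, the arm and ball above 0.5 N or contact force between any of the fingers, the arm and pan above 0.5 N).
It fails at once if the tipper is dropped (falls freely faster than 0.5 m/s) or tipped by more than 35 degrees ((contact force between the fingers and tipper below 0.05 N and linear speed of tipper above 0.5 m/s) or angle between tipper's own z axis and vertical above 0.6 rad).
It fails at once if the vase or the doorknob is moved more than 30 mm, or the vase tipped (distance of any of vase, doorknob from where it was at the start of the episode above 0.03 m or angle between vase's own z axis and vertical above 0.4 rad).
It fails at once if the saucepan is shifted more than 40 mm (distance of pan_in from where it was at the start of the episode above 0.04 m).
It also fails if it takes over 66 s, if anything falls off the work surface, if the arm or the gripper's body presses on something with over 40 N, if the wrist force passes 120 N, or if a joint passes its speed limit or range.

ROBOT

A 6-joint arm with a two-finger parallel gripper is mounted at the origin on the work surface. World frame = base frame: x ahead of the robot, y to its left, z up, the work surface at z = 0. Lengths are in m, angles in rad, forces in N, time in s.
With the tool pointing down it reaches from about 0.35 to 0.775 m from the base axis. Payload 5.5 kg.
Tool frame: the origin (TCP) lies midway between the tips of the shut fingers; the grasp point (between the pads) lies 19 mm behind it (pinch_z is the distance from the TCP to the grasp point, in m); z points along the fingers, x is the direction in which the jaws open and shut, and the axes are right-handed (so a half turn about z gives the same grasp; the last joint's range is limited). The gripper opens to 85 mm and grips with 20 to 120 N. Pads are 22 mm wide; open, the fingers measure 114 mm over their backs; the gripper's body (76 mm by 85 mm) begins 54 mm behind the grasp point. The pads swing forward as they close: fully open they stand 13 mm farther back than shut.
Start: joints at [-1.328, 0.313, 0.046, 1.304, 0, 1.431], TCP at [0.215, -0.533, 0.231] pointing down, gripper open.
Joint ranges: [-2.76, 2.76], [-0.86, 1.69], [-1.03, 1.26], [-2.2, 2.34], [-1.47, 1.5], [-3.14, 3.14]. Speed limits (rad/s): [2.57, 2.57, 3.14, 3.14, 3.14, 3.14].

INTERFACE

Orientations are given as a unit quaternion [w, x, y, z].
In Python, from workcell import get_state, read_camera, camera_info, hand_in, trace, pinch_z gives the robot as it stands. The module is installed in compiled form; this text tells all that it offers.
- The arm moves only by the tool arm_command, never from a script. Its argument "steps" is text: rows parted by semicolons, each of 4 numbers parted by spaces: the shift along the world's x, y, z in mm, then the turn about the world's z in rad. In form: tx ty tz spin; .... A call has 1 to 20 rows; each row is the pose to reach, as a shift and turn from the pose measured when the call began; what a row does not reach only later rows make up. A row lasts 1/8 s, in which the tool goes at most 62.5 mm and 10.7 degrees, less where a joint would pass 70% of its speed; a pose out of reach is approached as far as the arm can. A call with a gripper value outside its range is refused whole. "fingers" is the gripper command: -1 is shut, 1 is fully open, values between are in proportion, set as the call begins (left out, the last holds). The fingers move at their own pace and stop on an object; "newtons" is the grip in N (left out, the last holds). Time passes only in rows, so rows that repeat a pose let the fingers close. It gives the time, the measured TCP pose, the force and the opening at its end, in the units of the state.
- get_state(): the state, without advancing time (a new reading comes with each control period).
- read_camera(name): name is "scene" or "top" or "wrist"; returns the picture (480x640x3 uint8, red, green, blue); there is no depth.
- camera_info(name): a dict with "mtx" (3x3 intrinsics, pixels), "R" (3x3) and "t" (3): a world point X has camera coordinates R X + t. Camera axes: x right, y down, z forward; pixel columns grow to the right and rows downward; lengths in m; the calibration is good to about 2 mm. A picture is of the moment at which its call begins: read the wrist's pose just before it. camera_info takes no time and is no camera call; for the wrist camera it gives the pose at the moment of the call.
- hand_in(): hands the job in, once; it reports no verdict.
Trained networks look in the newest picture that a camera, given by its name, has taken for a name from the list of things; names that differ only in an ending like _2 or _b are one class to them, and where a whole thing is asked for, a point or a joint stands for the part that bears it (a point fixed in the world has none). Each returns a list of dicts, best first, with "score" (0 to 1); they miss things now and then, are a little off and sometimes report something else, mostly with a low value. They report only what shows in the picture. A call takes as long as a camera call. They do not tell look-alikes from the thing itself.
- trace(camera, name): "mask" (480x640 bool, what is visible of it) and "box" ([left, top, width, height] in pixels, round what is visible of it).
The state is a dict: "clock": time; "joint_pos": joint angles; "qvel": joint speeds; "tau": joint torques, N m; "tcp_pos": TCP position; "orientation": TCP orientation; "wrist_force": force on the tool from outside, world axes, zero at the start; "ft_torque": the same for the moment, N m; "finger_gap": finger opening in m.
Only numpy, scipy, OpenCV 4.12 (cv2) and the standard library are available. Lean on these libraries where they do the work, as an engineer would, in place of code of your own. Each camera call takes 0.05 s, during which the arm holds its last target.

## Working session

There is one attempt and no reset: what is moved stays moved. The work goes in short steps, Python scripts to look and compute and a tool call to move; the robot and the scene stay as the last step left them, time stands still between calls to the robot, and variables do not carry over. Pictures are saved under pics/ and viewed, and the job is handed in when it is done.

Besides the shell and the picture viewer there is one more tool, called after "Emit:" by a JSON object that holds its "method" and its "body". arm_command: Moves the arm, as the interface text tells. Its arguments: {"type":"object","properties":{"steps":{"type":"string"},"fingers":{"type":"number"},"newtons":{"type":"number"}},"required":["steps"]}

```bash
mkdir -p pics
python3 - <<'E'
from workcell import *
import cv2
s=get_state();print(s)
for c in ["scene","top","wrist"]:
    im=read_camera(c);cv2.imwrite(f"pics/{c}0.png",im[:,:,::-1])
    i=camera_info(c);print(c,i)
print(pinch_z() if callable(pinch_z) else pinch_z)
E
```

```text
{'clock': 0.0, 'joint_pos': array([-1.32759312e+00,  3.13985599e-01,  4.49645237e-02,  1.30361964e+00,
       -2.43457217e-05,  1.43114739e+00]), 'qvel': array([ 0.00187156, -0.00079502, -0.00052947, -0.00157076,  0.00064297,
       -0.00157645]), 'tau': array([-3.18352169e-03, -4.80622888e+01,  2.98536372e+01,  1.90626184e-02,
       -2.72877060e-04,  1.55015704e-05]), 'tcp_pos': array([ 0.2146312 , -0.53287138,  0.2304114 ]), 'orientation': array([-6.08425126e-04,  8.28723866e-01, -5.59656952e-01, -6.93113474e-04]), 'wrist_force': array([-0.08222683, -0.74076656,  0.50749067]), 'ft_torque': array([ 0.06795618, -0.0492605 , -0.00626542]), 'finger_gap': 0.08510992735802157}
scene {'mtx': array([[596.45899587,   0.        , 333.67379613],
       [  0.        , 596.45899587, 238.5559629 ],
       [  0.        ,   0.        ,   1.        ]]), 'R': array([[-0.04714048,  0.99881507,  0.01209238],
       [ 0.83354286,  0.04600542, -0.55053592],
       [-0.55043989, -0.01587301, -0.83472389]]), 't': array([ 0.01146475, -0.42720165,  1.61065343])}
top {'mtx': array([[549.88343402,   0.        , 309.33122656],
       [  0.        , 549.88343402, 237.20238036],
       [  0.        ,   0.        ,   1.        ]]), 'R': array([[ 0.01141208, -0.99987336,  0.01109153],
       [-0.99744157, -0.01216575, -0.07044366],
       [ 0.07056968, -0.01025924, -0.99745409]]), 't': array([6.72247993e-04, 5.73484456e-01, 1.42322179e+00])}
wrist {'mtx': array([[365.63399217,   0.        , 324.72779866],
       [  0.        , 365.63399217, 228.98288688],
       [  0.        ,   0.        ,   1.        ]]), 'R': array([[ 0.37250386, -0.92803004, -0.0010533 ],
       [-0.89323902, -0.35884642,  0.27083813],
       [-0.2517239 , -0.0999474 , -0.96262433]]), 't': array([-0.57447158, -0.03444146,  0.37869807])}
0.0187
```

View pics/scene0.png

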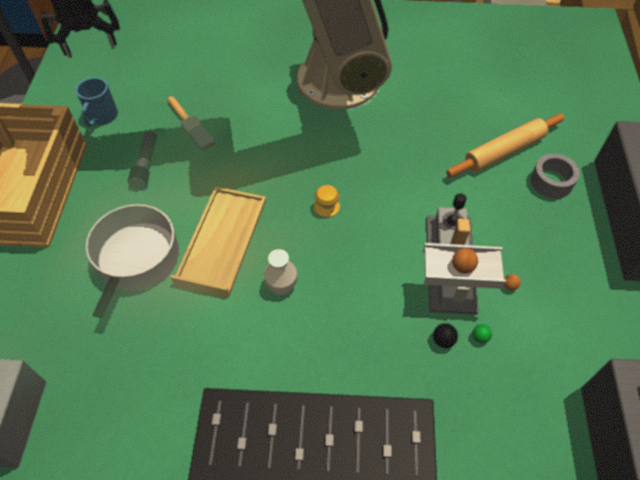

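View pics/top0.png

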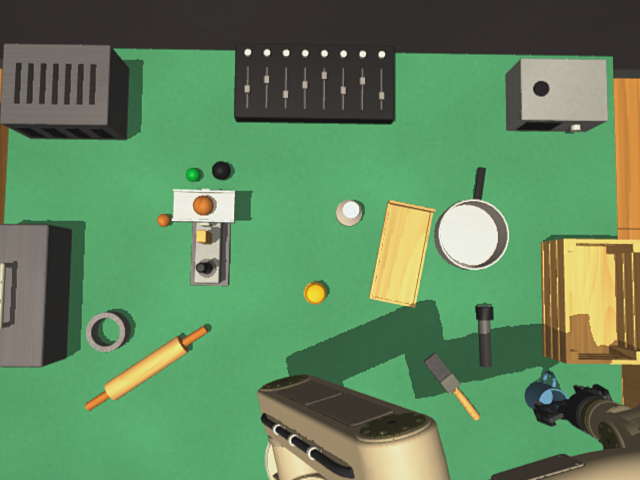

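View pics/wrist0.png

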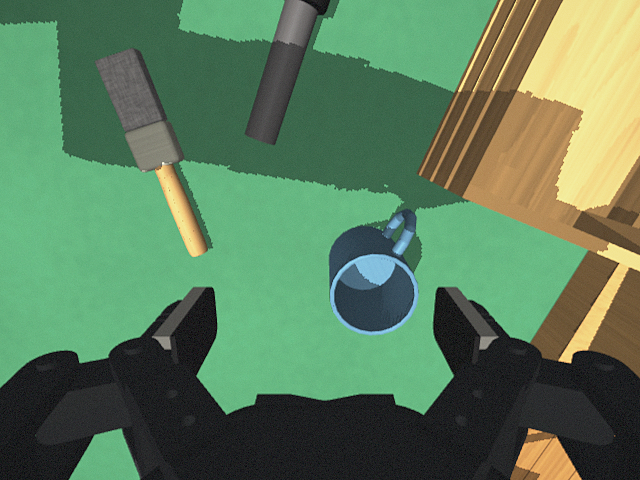

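The scene view shows the tipper on the right at (455,260) with the ball on its tray. The nest is at (220,240), the pan at (130,240), the vase at (280,270) and the doorknob at (327,200). The top view shows the same things mirrored, with tipper yaw near 0. Next I'll zoom in and trace.

```bash
cat > h.py <<'E'
from workcell import *
import cv2, numpy as np
def ray(info,px):
    K,R,t=[np.array(info[k]) for k in("mtx","R","t")]
    d=R.T@np.linalg.solve(K,np.array([px[0],px[1],1.])); return -R.T@t,d
def atz(info,px,z):
    o,d=ray(info,px);return o+d*(z-o[2])/d[2]
def tri(i1,p1,i2,p2):
    o1,d1=ray(i1,p1);o2,d2=ray(i2,p2)
    A=np.stack([d1,-d2],1);s=np.linalg.lstsq(A,o2-o1,rcond=None)[0]
    a=o1+s[0]*d1;b=o2+s[1]*d2;return (a+b)/2,np.linalg.norm(a-b)
def proj(i,X):
    p=np.array(i["mtx"])@(np.array(i["R"])@np.array(X)+np.array(i["t"]));return p[:2]/p[2]
def crop(im,x0,y0,x1,y1,n):
    s=min(800/(x1-x0),600/(y1-y0));cv2.imwrite("pics/"+n,cv2.resize(im[y0:y1,x0:x1,::-1],None,fx=s,fy=s,interpolation=cv2.INTER_CUBIC))
E
python3 - <<'E'
from h import *
for c in ["top","scene"]:
    i=camera_info(c)
    im=read_camera(c)
    if c=="top": crop(im,150,150,250,300,"t1.png");crop(im,340,180,520,315,"t2.png")
    else: crop(im,410,180,530,320,"s1.png");crop(im,70,180,310,330,"s2.png")
    for n in ["tipper","nest","pan","tray","stick_knob","ball","vase","doorknob"]:
        for r in trace(c,n)[:3]:
            m=r["mask"];ys,xs=np.nonzero(m);rc=cv2.minAreaRect(np.stack([xs,ys],1).astype(np.float32))
            print(c,n,round(r["score"],2),r["box"],"cen",xs.mean().round(1),ys.mean().round(1),np.round(rc[0],1),np.round(rc[1],1),round(rc[2],1), atz(i,rc[0],0.0).round(3))
E
```

```text
top tipper 0.86 [175.4, 186.8, 61.4, 101.0] cen 207.7 233.9 [204. 237.] [96. 62.] 90.0 [0.572 0.287 0.   ]
top nest 0.8 [369.0, 199.3, 62.5, 106.2] cen 401.1 253.5 [400.9 253.2] [ 47.6 101.5] 10.9 [ 0.535 -0.237  0.   ]
top pan 0.63 [434.8, 168.8, 74.6, 102.2] cen 471.7 232.1 [478.7 226.1] [72.9 95.9] 39.0 [ 0.61  -0.445  0.   ]
top tray 0.78 [173.0, 188.9, 63.0, 32.9] cen 204.5 206.0 [203.5 206. ] [32. 61.] 90.0 [0.655 0.29  0.   ]
top tray 0.74 [196.4, 259.3, 10.4, 14.1] cen 200.6 267.8 [200.5 267.5] [ 9. 11.] 90.0 [0.491 0.294 0.   ]
top stick_knob 0.47 [197.1, 262.0, 11.2, 10.7] cen 201.3 267.4 [201.5 267.5] [9. 9.] 90.0 [0.491 0.292 0.   ]
top stick_knob 0.29 [368.7, 198.9, 65.4, 105.0] cen 401.1 253.6 [401.2 253.6] [ 48.4 101.2] 11.5 [ 0.534 -0.238  0.   ]
top ball 0.73 [185.0, 166.9, 15.1, 14.1] cen 192.9 174.5 [193.  174.5] [13.4 13.4] 45.0 [0.739 0.321 0.   ]
top ball 0.69 [194.7, 196.7, 18.6, 17.0] cen 202.4 204.9 [202.5 205. ] [18. 19.] 90.0 [0.657 0.293 0.   ]
top ball 0.69 [157.4, 212.8, 12.4, 15.0] cen 163.8 220.0 [163.5 220. ] [12. 13.] 90.0 [0.616 0.396 0.   ]
top vas
[... 510 characters left out ...]
5.5] [83.7 41.5] 3.2 [0.566 0.298 0.   ]
scene stick_knob 0.59 [450.1, 192.1, 14.2, 28.7] cen 458.1 203.4 [457.2 205.9] [12.3 26.9] 18.4 [0.405 0.294 0.   ]
scene ball 0.94 [452.7, 250.4, 23.8, 26.1] cen 464.8 260.7 [465. 261.] [26. 24.] 90.0 [0.555 0.301 0.   ]
scene ball 0.82 [471.3, 321.6, 18.4, 21.4] cen 481.8 332.7 [481.5 332.5] [17. 19.] 90.0 [0.723 0.322 0.   ]
scene ball 0.58 [431.7, 325.7, 27.0, 23.0] cen 444.9 335.4 [445. 335.] [24. 24.] 90.0 [0.732 0.248 0.   ]
scene vase 0.74 [264.3, 246.7, 36.2, 47.7] cen 279.8 272.9 [280.  271.5] [45. 32.] 90.0 [ 0.603 -0.098  0.   ]
scene doorknob 0.73 [315.2, 186.1, 22.4, 31.1] cen 326.4 201.5 [326. 201.] [32. 24.] 90.0 [ 0.408 -0.01   0.   ]
```

View pics/t1.png

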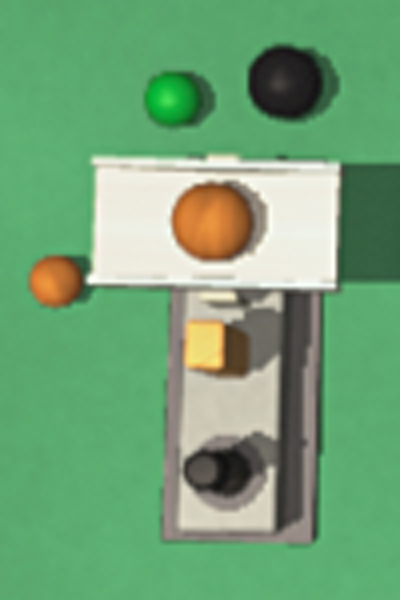

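View pics/t2.png

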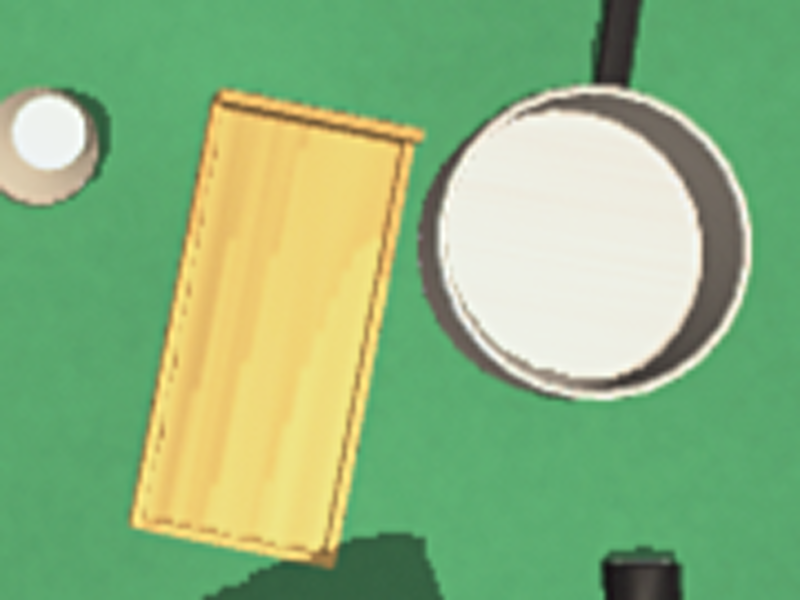

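View pics/s1.png

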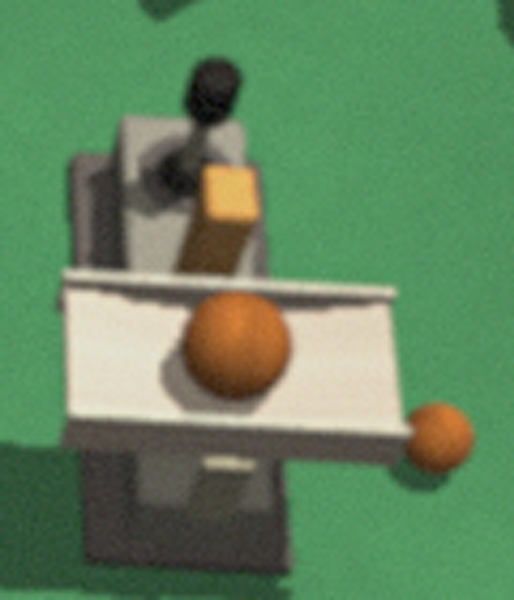

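View pics/s2.png

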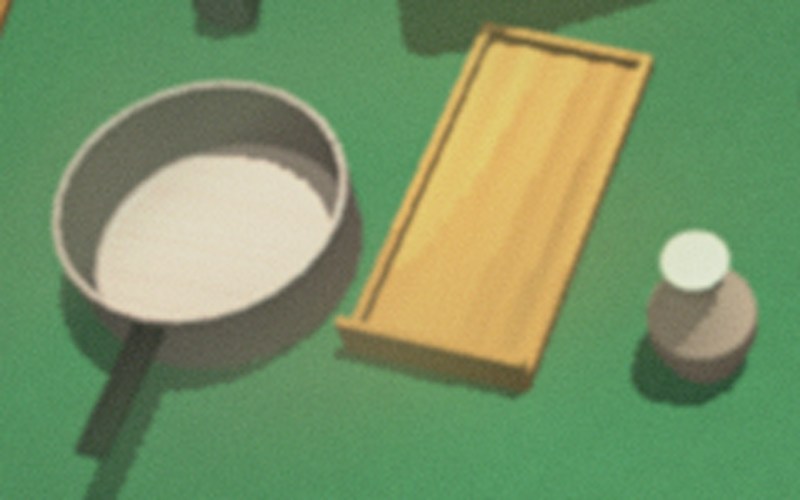

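The nest's tall wall is at the far (+x) end, at the top of t2.png, and its yaw is about -0.19. The pan is on the nest's -y side and the vase on its +y side. I'll go over the nest with the wrist camera first, turning the jaws to +y.

Emit:
{"method": "arm_command", "body": {"steps": "20 15 30 0.17; 40 35 60 0.34; 60 55 90 0.52; 85 75 110 0.69; 110 95 120 0.86; 130 115 120 1.03; 155 140 120 1.2; 180 160 120 1.37; 200 185 120 1.54; 225 210 120 1.71; 250 230 120 1.88; 270 250 120 2.05; 290 270 120 2.22; 310 285 120 2.4; 320 296 120 2.57; 320 296 120 2.57; 320 296 120 2.57; 320 296 120 2.57", "fingers": 1}}

```text
clock: 3.3
tcp_pos: [0.5343, -0.238, 0.3515]
orientation: [0.0, 0.771, 0.636, 0.0]
wrist_force: [-0.2, 0.8, 0.2]
finger_gap: 0.0853
```

Run:
```python
from h import *
s=get_state();print(s['clock'],s['tcp_pos'],s['orientation'],s['joint_pos'],s['qvel'])
i=camera_info("wrist");im=read_camera("wrist");cv2.imwrite("pics/w1.png",im[:,:,::-1])
print(i); np.savez("w1.npz",**{k:np.array(v) for k,v in i.items()})
```

```text
3.3 [ 0.53431614 -0.23798887  0.35145428] [3.26920721e-05 7.71400576e-01 6.36349864e-01 1.81801028e-05] [-5.56236678e-01  3.38292987e-01  3.73160444e-01  1.60559021e+00
  1.35935736e-05 -3.64954647e-01] [-0.00168065  0.00106326  0.00254915 -0.00076138 -0.00041118 -0.00680953]
{'mtx': array([[365.63399217,   0.        , 324.72779866],
       [  0.        , 365.63399217, 228.98288688],
       [  0.        ,   0.        ,   1.        ]]), 'R': array([[ 1.91181826e-01,  9.81554513e-01, -4.98344117e-04],
       [ 9.44923924e-01, -1.83909667e-01,  2.70732362e-01],
       [ 2.65646921e-01, -5.22300045e-02, -9.62654528e-01]]), 't': array([ 0.13177874, -0.61657879,  0.33978632])}
```

View pics/w1.png

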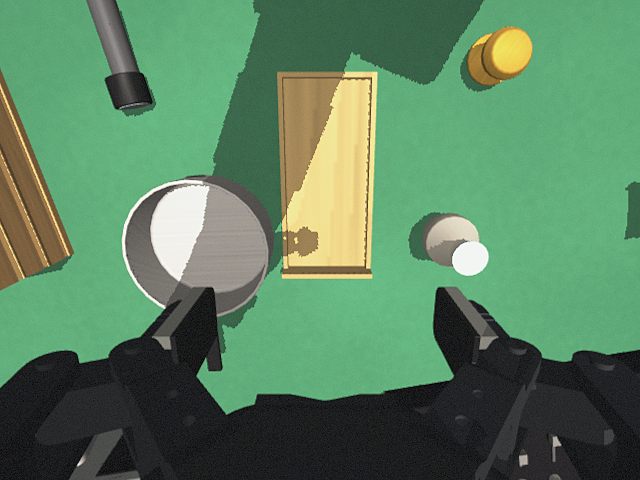

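The wrist view shows the nest upright, with corners near (278,72), (378,72), (372,278) and (283,278) and the tall wall at the bottom. The pan is on the left and the vase on the right.

Run:
```python
import cv2
im=cv2.imread("pics/w1.png")
a=[im[y:y+40,x:x+50] for x,y in[(262,55),(345,55),(262,250),(345,250)]]
a=[cv2.resize(c,None,fx=8,fy=7.5,interpolation=cv2.INTER_NEAREST) for c in a]
import numpy as np
cv2.imwrite("pics/w1c.png",np.vstack([np.hstack(a[:2]),np.hstack(a[2:])]))
```

```text
(no output)
```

View pics/w1c.png

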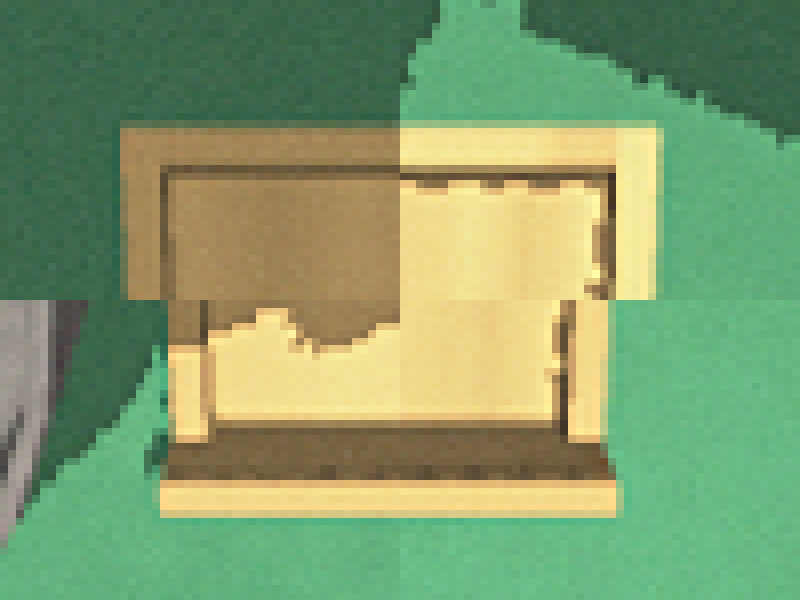

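```bash
cat > fitnest.py <<'E'
from h import *
from scipy.optimize import least_squares
i=dict(np.load("w1.npz"))
P=np.array([[-131,61,14],[-131,-61,14],[125,61,14],[125,-61,14],[125,61,35],[125,-61,35],[-125,55,14],[-125,-55,14]])/1000
U=np.array([[377,71.2],[276.6,71.2],[370,268.3],[282,268.3],[371.8,274],[281.5,274],[371.2,76.9],[281.8,76.9]])
def f(p,r=0):
    c,s=np.cos(p[2]),np.sin(p[2]);R=np.array([[c,-s,0],[s,c,0],[0,0,1]])
    X=P@R.T+[p[0],p[1],p[3]]
    return (np.array([proj(i,x) for x in X])-U).ravel()
for fixed in(0,1):
    g=(lambda q:f([*q,0])) if fixed else f
    r=least_squares(g,[.53,-.237,-.19]+([] if fixed else [0.]));print(r.x,r.fun.reshape(-1,2).round(2))
E
python3 fitnest.py
```

```text
[ 0.53331425 -0.23580825 -0.1927834   0.00088587] [[-0.12  0.22]
 [-0.19  0.18]
 [-0.24 -0.05]
 [ 0.86 -0.1 ]
 [-0.2   0.08]
 [-0.37  0.03]
 [ 0.57 -0.17]
 [-0.29 -0.2 ]]
[ 0.53337318 -0.23581584 -0.19278457] [[-0.22  0.38]
 [-0.09  0.34]
 [-0.31 -0.24]
 [ 0.93 -0.29]
 [-0.28 -0.14]
 [-0.29 -0.19]
 [ 0.48 -0.02]
 [-0.2  -0.06]]
```

The nest fits at (0.533, -0.236) with yaw -0.193. The free height came out at 0.9 mm, residuals are under 1 px, and it agrees with the top view. Next is the tipper.

Emit:
{"method": "arm_command", "body": {"steps": "0 30 0 0.02; 0 70 0 0.04; 5 115 0 0.06; 5 160 0 0.08; 10 210 0 0.1; 15 260 0 0.12; 15 310 0 0.14; 20 360 0 0.16; 20 410 0 0.17; 25 450 0 0.19; 30 485 0 0.19; 30 510 0 0.19; 30 520 0 0.19; 30 520 0 0.19; 30 520 0 0.19"}}

```text
clock: 5.22
tcp_pos: [0.5645, 0.2809, 0.3517]
orientation: [0.0, 0.708, 0.706, -0.0]
wrist_force: [-0.1, 0.2, 0.6]
finger_gap: 0.0856
```

Run:
```python
from h import *
s=get_state();print(s['clock'],s['tcp_pos'],s['orientation'],s['joint_pos'],abs(s['qvel']).max())
i=camera_info("wrist");im=read_camera("wrist");cv2.imwrite("pics/w2.png",im[:,:,::-1])
np.savez("w2.npz",**{k:np.array(v) for k,v in i.items()})
```

```text
5.225 [0.56446834 0.28089079 0.35166521] [ 2.09633562e-04  7.07934887e-01  7.06277673e-01 -3.39241306e-05] [ 3.34709926e-01  4.42827661e-01  5.29099708e-01  1.65694730e+00
 -4.07098123e-04  3.37053556e-01] 0.003701895957129093
```

View pics/w2.png

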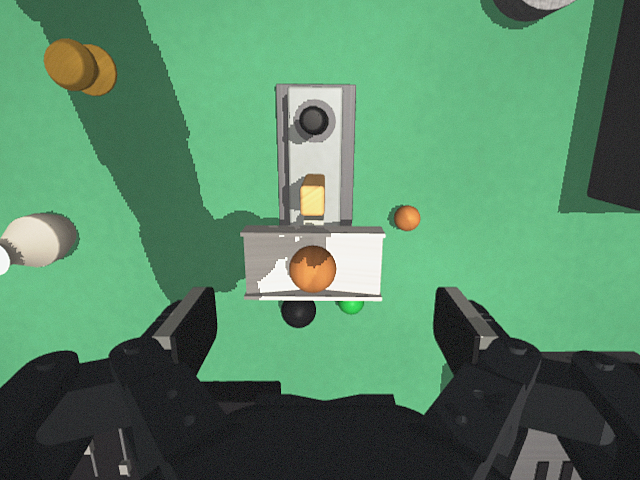

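The view shows the tipper's base back edge at (276–356, 85), its grip top at about (312,200), the knob at (314,120) and the ball at (313,268). I'll zoom in for the corners.

Run:
```python
import cv2
im=cv2.imread("pics/w2.png")
cv2.imwrite("pics/w2c.png",cv2.resize(im[75:155,266:366],None,fx=7,fy=7,interpolation=cv2.INTER_NEAREST))
cv2.imwrite("pics/w2d.png",cv2.resize(im[160:240,236:396],None,fx=5,fy=7,interpolation=cv2.INTER_NEAREST))
```

```text
(no output)
```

View pics/w2c.png

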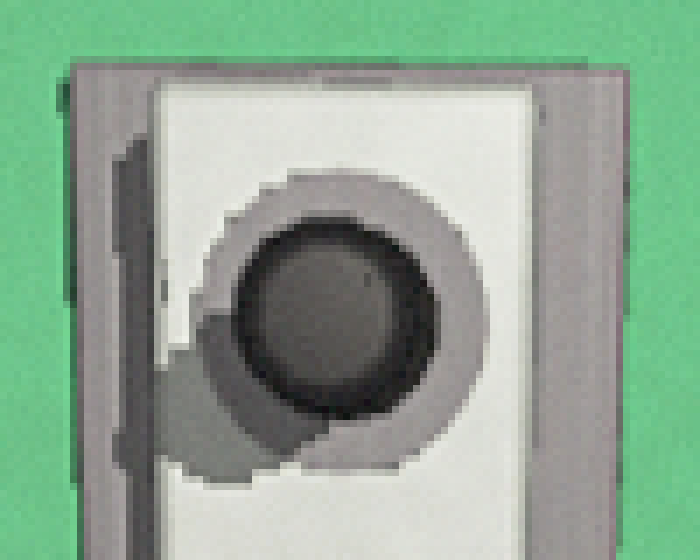

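View pics/w2d.png

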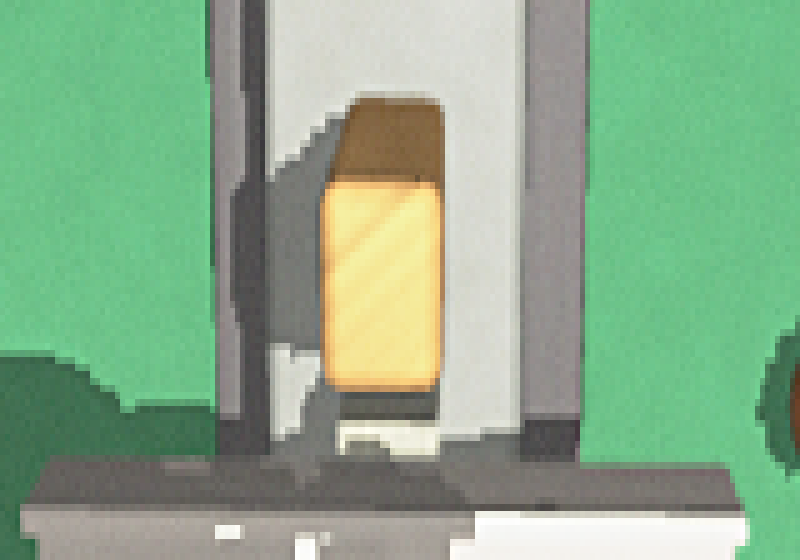

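```bash
cat > fittip.py <<'E'
from h import *
from scipy.optimize import least_squares
i=dict(np.load("w2.npz"))
D=[((-120,-50,10),(276.2,83.9)),((-120,50,10),(355.2,84.5)),((-15,-12,150),(299.9,185.5)),((-15,12,150),(323.9,185.5)),((15,-12,150),(299.9,215.2)),((15,12,150),(323.9,215.2)),((-75,0,141),(312.6,119.2)),((-75,0,57),(314.4,120.2))]
def f(p):
    c,s=np.cos(p[2]),np.sin(p[2]);R=np.array([[c,-s,0],[s,c,0],[0,0,1]])
    T=lambda X:proj(i,R@(np.array(X)/1000)+[p[0],p[1],p[5] if len(p)>5 else 0])
    o=[T(x)-np.array(u) for x,u in D]
    o+=[T((p[3],-50,10))-[279.1,222.4],T((p[4],50,10))-[351.5,222.4]]
    return np.array(o).ravel()
for x0 in([.57,.287,0,40,40],[.57,.287,0,40,40,0]):
    r=least_squares(f,x0,x_scale=[.01,.01,.01,10,10,.01][:len(x0)]);print(r.x.round(4));print(r.fun.reshape(-1,2).round(2))
E
python3 fittip.py
```

```text
[ 5.64900e-01  2.68300e-01 -1.28000e-02  5.84906e+01  5.75481e+01]
[[-0.85 -1.09]
 [ 0.98 -0.89]
 [-0.7  -0.34]
 [ 0.65 -0.1 ]
 [-0.41  0.78]
 [ 0.37  1.01]
 [-0.4   0.08]
 [ 0.27  0.39]
 [-0.2   0.01]
 [ 0.44  0.01]]
[ 5.65300e-01  2.68100e-01 -1.28000e-02  5.93680e+01  5.84159e+01
 -4.90000e-03]
[[-0.44 -0.3 ]
 [ 0.53 -0.1 ]
 [-0.51 -0.72]
 [ 0.5  -0.48]
 [-0.22 -0.01]
 [ 0.22  0.22]
 [-0.38  0.62]
 [ 0.26  0.81]
 [ 0.14 -0.  ]
 [ 0.05  0.  ]]
```

Run:
```python
from h import *
i=dict(np.load("w2.npz"));t=camera_info("top");sc=camera_info("scene")
X=np.array([.565,.268,.15]);print("top pred",proj(t,X),"scene pred",proj(sc,X))
print(tri(i,(311.9,200.4),t,(201.3,235.7)))
print(tri(i,(311.9,200.4),sc,(463.8,224.8)))
# vase, pan, knob in nest frame
n=np.array([.5333,-.2358]);y=-.193
c,s=np.cos(y),np.sin(y);R=np.array([[c,s],[-s,c]])
w=dict(np.load("w1.npz"))
print("vase top",R@(atz(w,(470,258),.11)[:2]-n),"pan rim",R@(atz(w,(197,248),.07)[:2]-n))
```

```text
top pred [200.59757654 235.56748735] scene pred [463.30670161 225.04820288]
(array([0.56555042, 0.26785819, 0.14283118]), np.float64(0.0007756174366849438))
(array([0.56449912, 0.26862642, 0.15033556]), np.float64(0.0006334501172586142))
vase top [0.07454972 0.1599269 ] pan rim [ 0.07656887 -0.15841107]
```

Two-view heights of the grip top come out at 0.143 and 0.150 against the stated 0.150, and the positions agree within 1 mm. I'll descend now.

Emit:
{"method": "arm_command", "body": {"steps": "0 -6 0 -0.01; 0 -13 -20 -0.01; 0 -13 -50 -0.01; 0 -13 -80 -0.01; 0 -13 -110 -0.01; 0 -13 -135 -0.01; 0 -13 -160 -0.01; 0 -13 -180 -0.01; 0 -13 -200 -0.01; 0 -13 -215 -0.01; 0 -13 -225 -0.01; 0 -13 -232 -0.01; 0 -13 -234 -0.01; 0 -13 -234 -0.01", "fingers": 1}}

```text
clock: 7.02
tcp_pos: [0.5647, 0.268, 0.1181]
orientation: [0.0, 0.711, 0.703, 0.0]
wrist_force: [-0.1, -0.6, 0.1]
finger_gap: 0.0853
```

Run:
```python
from h import *
s=get_state();print(s['clock'],s['tcp_pos'],s['orientation'],s['wrist_force'])
im=read_camera("wrist");cv2.imwrite("pics/w3.png",im[:,:,::-1])
im=read_camera("scene");crop(im,390,160,550,320,"s3.png")
```

```text
7.025 [0.56472726 0.26798423 0.11809007] [3.47434231e-04 7.11490614e-01 7.02695437e-01 3.29194677e-04] [-0.10241615 -0.61168546  0.14963229]
```

View pics/w3.png

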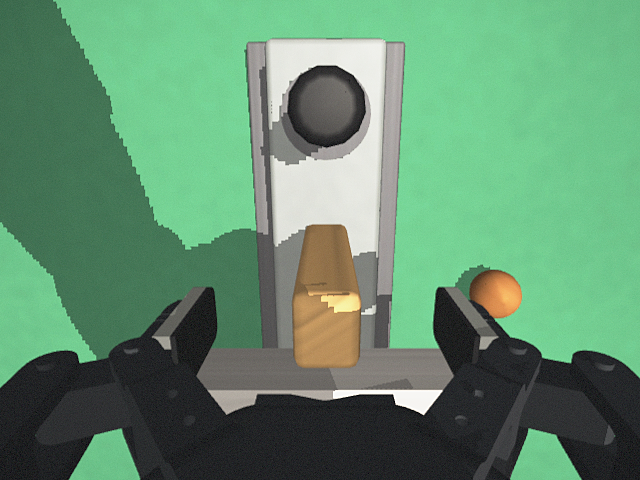

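View pics/s3.png

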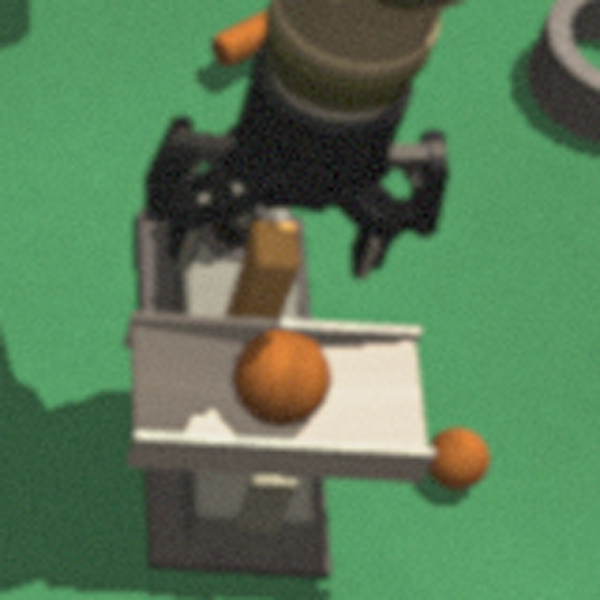

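The jaws straddle the grip, centred at about 327 px. Closing now.

Emit:
{"method": "arm_command", "body": {"steps": "0 0 0 0;0 0 0 0;0 0 0 0;0 0 0 0;0 0 0 0;0 0 0 0;0 0 0 0;0 0 0 0", "fingers": -1, "newtons": 80}}

```text
clock: 8.12
tcp_pos: [0.5649, 0.2684, 0.1185]
orientation: [0.0, 0.711, 0.703, 0.001]
wrist_force: [-1.0, 4.3, 3.5]
finger_gap: 0.0227
```

Emit:
{"method": "arm_command", "body": {"steps": "0 0 2 0;0 0 5 0;0 0 9 0;0 0 14 0;0 0 20 0;0 0 27 0;0 0 35 0;0 0 43 0;0 0 51 0;0 0 59 0;0 0 67 0;0 0 75 0;0 0 82 0;0 0 88 0;0 0 93 0;0 0 97 0;0 0 99 0;0 0 100 0;0 0 100 0"}}

```text
clock: 10.5
tcp_pos: [0.5648, 0.2684, 0.2184]
orientation: [0.0, 0.711, 0.703, 0.001]
wrist_force: [-0.2, 0.2, -9.3]
finger_gap: 0.0232
```

Run:
```python
from h import *
s=get_state();print(s['clock'],s['tcp_pos'],s['orientation'],s['wrist_force'],s['ft_torque'],s['finger_gap'])
im=read_camera("wrist");cv2.imwrite("pics/w4.png",im[:,:,::-1])
im=read_camera("scene");crop(im,390,130,570,310,"s4.png")
```

```text
10.5 [0.56482436 0.2683996  0.21844628] [2.23449512e-04 7.11367670e-01 7.02819618e-01 7.56432547e-04] [-0.2328083   0.24565456 -9.33126373] [-0.02905667  0.14221518  0.0109105 ] 0.023184773680203448
```

View pics/w4.png

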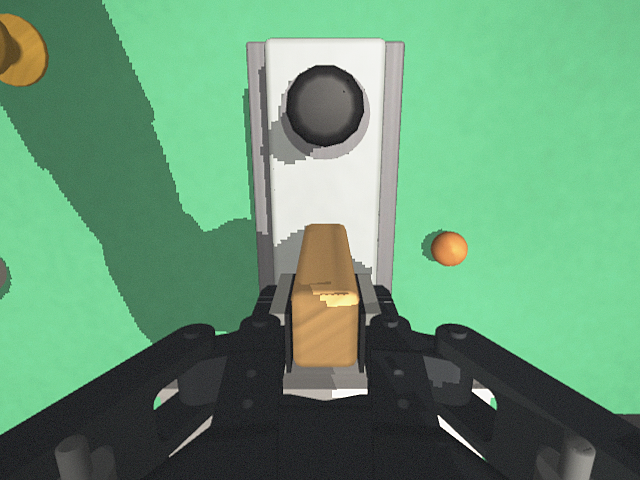

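View pics/s4.png

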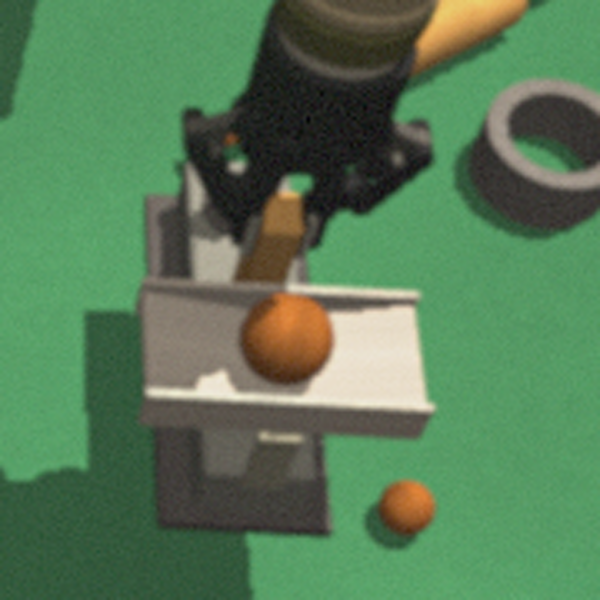

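The tipper is lifted level. The weight is about 0.95 kg, there was no slip, and the ball is in the dip. I'll carry it in smooth halves while raising it to clear the vase.

Emit:
{"method": "arm_command", "body": {"steps": "0 0 0 0; 0 -3 1 -0.001; -1 -9 2 -0.003; -1 -19 4 -0.007; -2 -34 6 -0.012; -3 -53 10 -0.019; -5 -75 14 -0.027; -6 -99 18 -0.035; -8 -126 23 -0.045; -10 -153 29 -0.055; -11 -177 33 -0.063; -13 -199 37 -0.071; -14 -218 41 -0.078; -15 -233 43 -0.083; -15 -243 45 -0.087; -16 -249 46 -0.089; -16 -252 47 -0.09; -16 -252 47 -0.09; -16 -252 47 -0.09"}}

```text
clock: 12.98
tcp_pos: [0.5487, 0.0168, 0.2652]
orientation: [0.0, 0.742, 0.67, 0.001]
wrist_force: [-0.5, 0.1, -9.0]
finger_gap: 0.0228
```

Run:
```python
from h import *
s=get_state();print(s['clock'],s['tcp_pos'],s['orientation'],s['wrist_force'],s['ft_torque'],s['finger_gap'])
im=read_camera("scene");crop(im,200,80,440,260,"s5.png")
```

```text
12.975 [0.54874094 0.01683863 0.26519861] [5.12230516e-05 7.42058997e-01 6.70334247e-01 6.62383401e-04] [-0.54214068  0.13344575 -9.00803221] [-0.01009652  0.09968791 -0.02113742] 0.022828298946226833
```

View pics/s5.png

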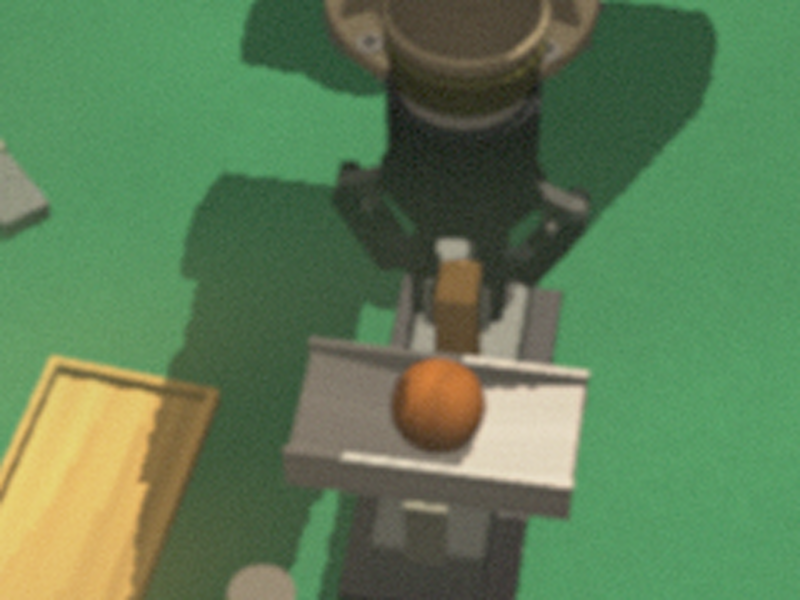

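The ball is still centred. Second half.

Emit:
{"method": "arm_command", "body": {"steps": "0 0 0 0; 0 -3 0 -0.001; -1 -9 0 -0.003; -1 -19 0 -0.007; -2 -34 0 -0.012; -3 -53 0 -0.019; -5 -75 0 -0.027; -6 -99 0 -0.035; -8 -126 0 -0.045; -10 -153 0 -0.055; -11 -177 0 -0.063; -12 -200 0 -0.071; -13 -219 0 -0.079; -14 -234 0 -0.084; -15 -244 0 -0.088; -15 -250 0 -0.09; -15.4 -252.6 0 -0.091; -15.4 -252.6 0 -0.091; -15.4 -252.6 0 -0.091"}}

```text
clock: 15.4
tcp_pos: [0.5334, -0.2352, 0.2653]
orientation: [0.0, 0.772, 0.636, 0.001]
wrist_force: [-0.8, -0.4, -9.2]
finger_gap: 0.0231
```

Run:
```python
from h import *
s=get_state();print(s['clock'],s['tcp_pos'],s['orientation'],s['wrist_force'],s['ft_torque'],s['finger_gap'])
im=read_camera("scene");crop(im,70,110,310,330,"s6.png")
im=read_camera("wrist");cv2.imwrite("pics/w6.png",im[:,:,::-1])
```

```text
15.4 [ 0.53340376 -0.2352245   0.26526271] [1.41641954e-06 7.71528498e-01 6.36194333e-01 7.39808340e-04] [-0.80064487 -0.40931112 -9.19498158] [0.01484153 0.10783026 0.02268029] 0.02306940478357132
```

View pics/s6.png

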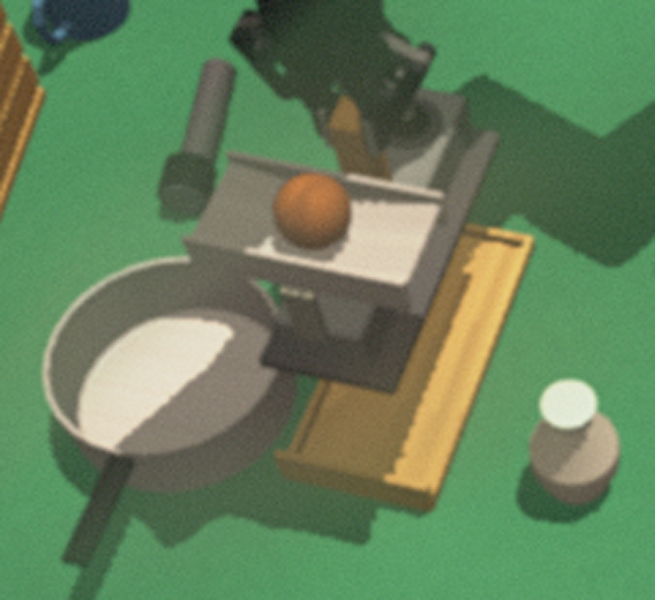

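View pics/w6.png

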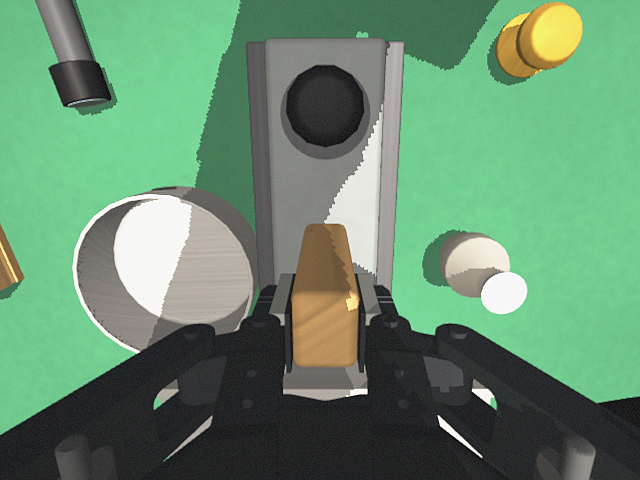

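Run:
```python
import cv2
im=cv2.imread("pics/w6.png")
cv2.imwrite("pics/w6c.png",cv2.resize(im[30:160,236:416],None,fx=4.4,fy=4.4,interpolation=cv2.INTER_NEAREST))
```

```text
(no output)
```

View pics/w6c.png

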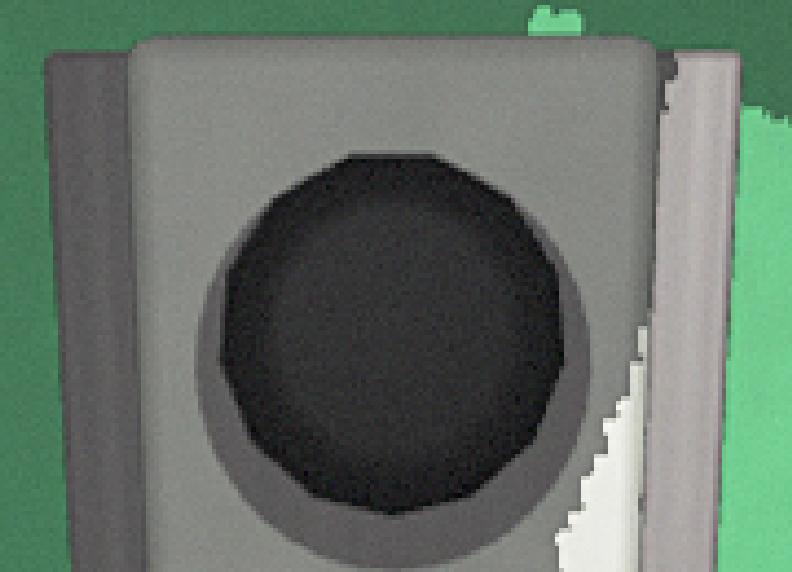

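Run:
```python
from h import *
from scipy.optimize import least_squares
i=camera_info("wrist");s=get_state()
def f(p,z=None):
    c,sn=np.cos(p[2]),np.sin(p[2]);R=np.array([[c,-sn,0],[sn,c,0],[0,0,1]])
    T=lambda X:proj(i,R@(np.array(X)/1000)+[p[0],p[1],z if z is not None else p[5]])
    o=[T((-120,-50,10))-[245.7,42.],T((-120,50,10))-[403.7,41.5],T((p[3],-50,10))-[251.9,159.5],T((p[4],50,10))-[398,159.5]]
    return np.array(o).ravel()
xs=[.01,.01,.01,10,10,.01]
print(s['tcp_pos'])
r=least_squares(lambda p:f(p,s['tcp_pos'][2]-.1185),[.533,-.2358,-.193,0,0],x_scale=xs[:5]);print(r.x.round(4),r.fun.round(2))
r=least_squares(f,[.533,-.2358,-.193,0,0,.147],x_scale=xs);print(r.x.round(4),r.fun.round(2))
```

```text
[ 0.53341379 -0.23530908  0.2652722 ]
[  0.5345  -0.2353  -0.1901 -47.7533 -47.4769] [-1.21  0.05  1.18  0.08 -0.76  0.04  0.8   0.04]
[  0.5338  -0.2352  -0.1901 -46.8066 -46.5256   0.1435] [-0.18 -0.01  0.14  0.03  0.19 -0.01 -0.16 -0.01]
```

In hand, the tipper is within 1 mm and 0.003 rad of the nest pose. Lowering to about 5 mm above the floor.

Emit:
{"method": "arm_command", "body": {"steps": "0 0 -1 0; 0 0 -3 -0.001; -0.5 -0.5 -7 -0.002; -0.5 -0.5 -13 -0.003; -0.5 -0.5 -21 -0.003; -0.5 -0.5 -31 -0.003; -0.5 -0.5 -43 -0.003; -0.5 -0.5 -56 -0.003; -0.5 -0.5 -69 -0.003; -0.5 -0.5 -82 -0.003; -0.5 -0.5 -95 -0.003; -0.5 -0.5 -106 -0.003; -0.5 -0.5 -116 -0.003; -0.5 -0.5 -123 -0.003; -0.5 -0.5 -128 -0.003; -0.5 -0.5 -130 -0.003; -0.5 -0.5 -131 -0.003; -0.5 -0.5 -131 -0.003"}}

```text
clock: 17.75
tcp_pos: [0.5331, -0.2359, 0.1345]
orientation: [0.0, 0.773, 0.635, 0.001]
wrist_force: [0.4, 0.1, -9.0]
finger_gap: 0.0229
```

Run:
```python
from h import *
s=get_state();print(s['clock'],s['tcp_pos'],s['orientation'],s['wrist_force'],s['ft_torque'],s['finger_gap'])
im=read_camera("scene");crop(im,70,130,310,330,"s7.png")
im=read_camera("wrist");cv2.imwrite("pics/w7.png",im[:,:,::-1])
```

```text
17.75 [ 0.53307583 -0.2359201   0.13453425] [3.10246855e-04 7.72502761e-01 6.35010857e-01 7.74182183e-04] [ 0.41981961  0.09610486 -9.02418702] [ 0.03601579  0.11780696 -0.06315864] 0.022911276994610062
```

View pics/s7.png

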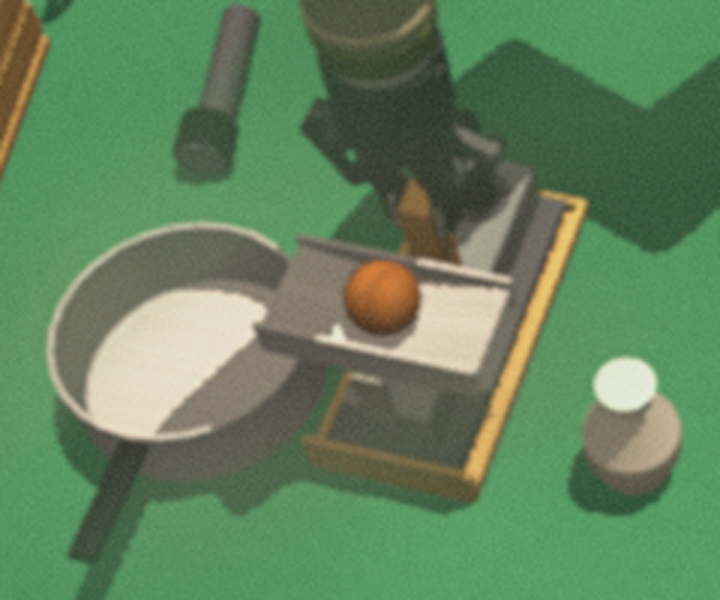

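View pics/w7.png

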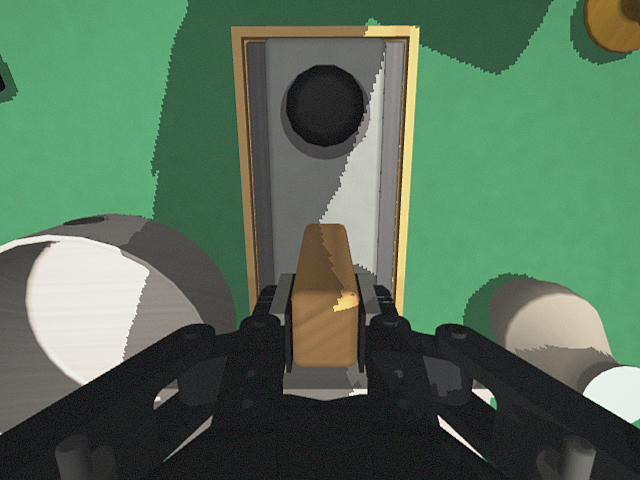

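The base sits evenly inside the walls in both views. Lowering to contact.

Emit:
{"method": "arm_command", "body": {"steps": "0 0 -1 0; 0 0 -3 0; 0 0 -5 0; 0 0 -7 0; 0 0 -9 0; 0 0 -10 0; 0 0 -11 0; 0 0 -11.5 0; 0 0 -12 0; 0 0 -12.5 0; 0 0 -12.5 0; 0 0 -12.5 0"}}

```text
clock: 19.35
tcp_pos: [0.5331, -0.2358, 0.1226]
orientation: [0.001, 0.772, 0.635, 0.001]
wrist_force: [-2.3, 1.1, -2.4]
finger_gap: 0.0228
```

It is standing, with most of the weight off the wrist. Releasing.

Emit:
{"method": "arm_command", "body": {"steps": "0 0 0 0;0 0 0 0;0 0 0 0;0 0 0 0;0 0 0 0;0 0 0 0;0 0 0 0;0 0 0 0", "fingers": 0.6}}

```text
clock: 20.35
tcp_pos: [0.5331, -0.2359, 0.1225]
orientation: [0.0, 0.772, 0.635, 0.001]
wrist_force: [0.4, 0.1, 0.1]
finger_gap: 0.0685
```

Emit:
{"method": "arm_command", "body": {"steps": "0 0 4 0;0 0 12 0;0 0 25 0;0 0 40 0;0 0 60 0;0 0 80 0;0 0 105 0;0 0 130 0;0 0 150 0;0 0 165 0;0 0 175 0;0 0 180 0;0 0 180 0;0 0 180 0"}}

```text
clock: 22.1
tcp_pos: [0.5329, -0.2357, 0.3018]
orientation: [-0.0, 0.772, 0.635, 0.001]
wrist_force: [-0.3, -0.4, 0.9]
finger_gap: 0.0686
```

Run:
```python
from h import *
s=get_state();print(s['clock'],s['tcp_pos'],s['orientation'],s['wrist_force'],s['finger_gap'])
i=camera_info("wrist");np.savez("w8.npz",**{k:np.array(v) for k,v in i.items()})
im=read_camera("wrist");cv2.imwrite("pics/w8.png",im[:,:,::-1])
im=read_camera("scene");crop(im,70,130,310,330,"s8.png")
```

```text
22.1 [ 0.53288085 -0.23573083  0.3017961 ] [-1.08090261e-04  7.72485385e-01  6.35032195e-01  6.55832843e-04] [-0.30506514 -0.3821639   0.86360842] 0.06860431111456396
```

View pics/s8.png

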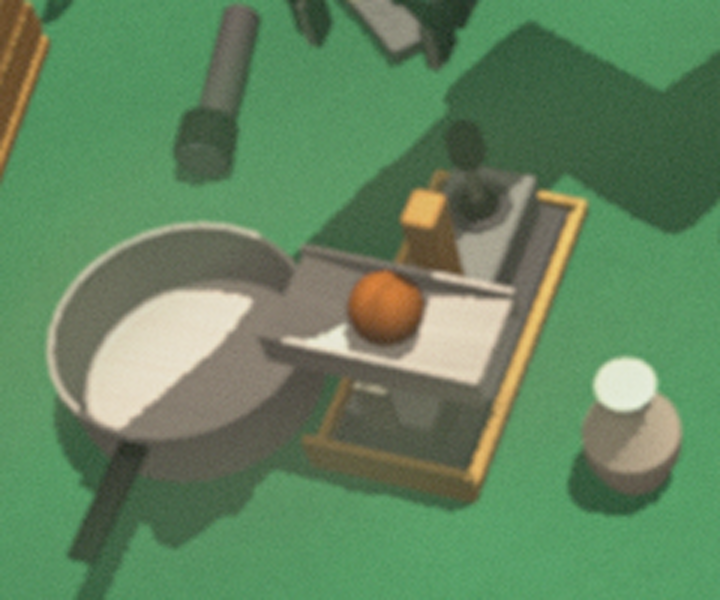

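View pics/w8.png

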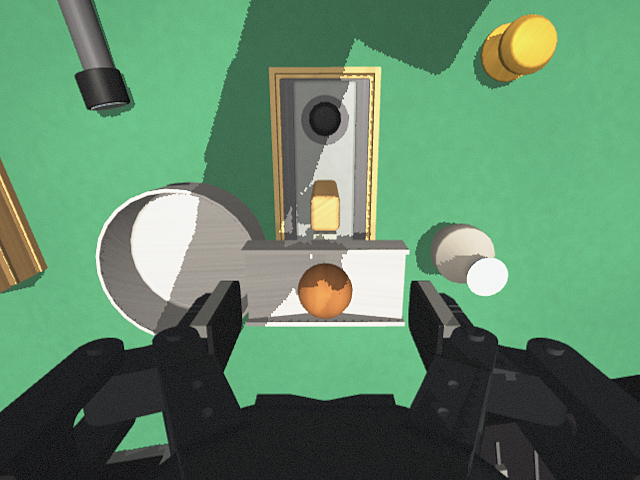

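The tipper stands level in the nest with the ball on the tray. I'll check its pose and the knob position from this view.

Run:
```python
from h import *
i=dict(np.load("w8.npz"))
psi=-.193;R=np.array([[np.cos(psi),-np.sin(psi)],[np.sin(psi),np.cos(psi)]]);n=np.array([.5333,-.2358])
im=cv2.imread("pics/w8.png")
def lab(X):return proj(i,np.r_[n+R@np.array(X[:2]),X[2]])
for X in[(-.12,-.05,.014),(-.12,.05,.014),(-.015,-.012,.154),(.015,.012,.154),(-.075,0,.145),(-.131,-.061,.014),(-.131,.061,.014),(.0,-.0,.154)]:
    p=lab(X);print(X,p.round(1));cv2.drawMarker(im,tuple(int(v) for v in p.round()),(0,0,255),cv2.MARKER_CROSS,5,1)
cv2.imwrite("pics/w8m.png",cv2.resize(im[60:260,260:400],None,fx=4,fy=3,interpolation=cv2.INTER_NEAREST))
K=n+R@[-.075,0];print("knob",K,"knob seen",atz(i,(324.3,118.3),.145))
for r in trace("wrist","stick_knob")[:2]:print(r["score"],r["box"])
```

```text
(-0.12, -0.05, 0.014) [278.7  77.6]
(-0.12, 0.05, 0.014) [370.   77.3]
(-0.015, -0.012, 0.154) [309.8 195.6]
(0.015, 0.012, 0.154) [339.4 231.4]
(-0.075, 0, 0.145) [324.5 117.9]
(-0.131, -0.061, 0.014) [268.2  66.7]
(-0.131, 0.061, 0.014) [380.5  66.4]
(0.0, -0.0, 0.154) [324.8 213.7]
knob [ 0.45969251 -0.2214147 ] knob seen [ 0.45998143 -0.2216425   0.145     ]
0.84 [309.4, 98.6, 30.9, 35.7]
0.5 [480.5, 13.7, 71.8, 67.8]
```

View pics/w8m.png

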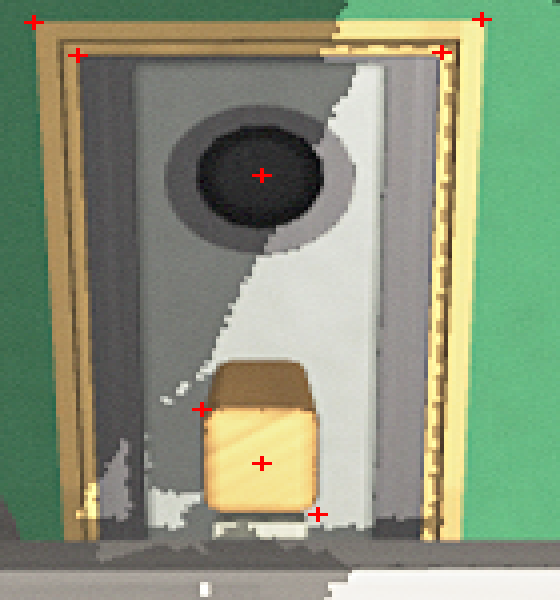

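The model overlay matches within about 1 px, so the tipper is seated and the stick is upright. Next I'll move over the knob and then descend with the jaws caging it loosely (45 mm gap).

Emit:
{"method": "arm_command", "body": {"steps": "-10 2 0 0; -25 5 0 0; -42 8 0 0; -58 11 0 0; -68 13 0 0; -73 14 -5 0; -73 14 -20 0; -73 14 -45 0; -73 14 -75 0; -73 14 -105 0; -73 14 -120 0; -73 14 -125 0; -73 14 -125 0", "fingers": 0.06}}

```text
clock: 23.88
tcp_pos: [0.4602, -0.2219, 0.1772]
orientation: [0.0, 0.772, 0.635, 0.001]
wrist_force: [0.9, -0.5, -0.5]
finger_gap: 0.0455
```

Run:
```python
from h import *
s=get_state();print(s['clock'],s['tcp_pos'],s['orientation'],s['wrist_force'],s['finger_gap'])
im=read_camera("wrist");cv2.imwrite("pics/w9.png",im[:,:,::-1])
```

```text
23.875 [ 0.46021376 -0.22190096  0.17720795] [1.83924831e-04 7.72458356e-01 6.35064944e-01 7.55656223e-04] [ 0.9425971  -0.49408841 -0.48503791] 0.045508433619476554
```

View pics/w9.png

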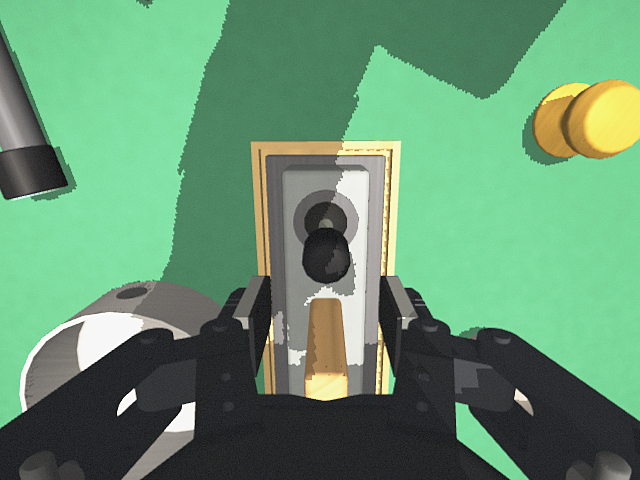

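The knob is centred between the fingers at column 326. Descending.

Emit:
{"method": "arm_command", "body": {"steps": "0 0 -10 0; 0 0 -22 0; 0 0 -35 0; 0 0 -48 0; 0 0 -60 0; 0 0 -70 0; 0 0 -78 0; 0 0 -83 0; 0 0 -83 0; 0 0 -83 0"}}

```text
clock: 25.18
tcp_pos: [0.4607, -0.2223, 0.095]
orientation: [0.001, 0.772, 0.635, 0.001]
wrist_force: [-0.8, 0.1, 0.5]
finger_gap: 0.045
```

Run:
```python
from h import *
s=get_state();print(s['clock'],s['tcp_pos'],s['wrist_force'],s['finger_gap'])
im=read_camera("wrist");cv2.imwrite("pics/w10.png",im[:,:,::-1])
im=read_camera("scene");crop(im,70,110,310,300,"s10.png")
```

```text
25.175 [ 0.46070469 -0.22226484  0.09502303] [-0.80143284  0.12065701  0.47620532] 0.04504637470780558
```

View pics/w10.png

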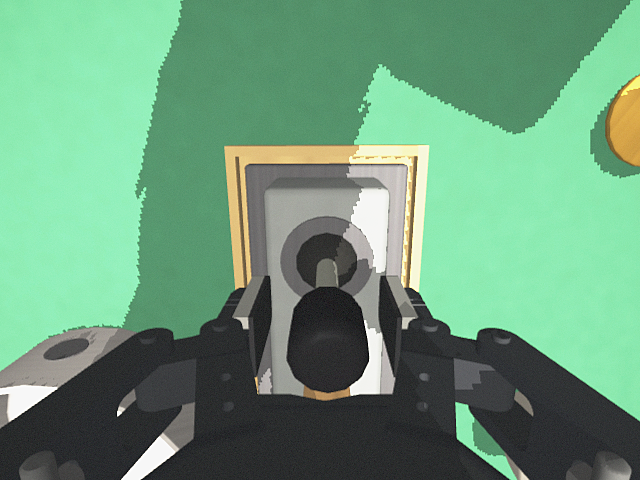

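View pics/s10.png

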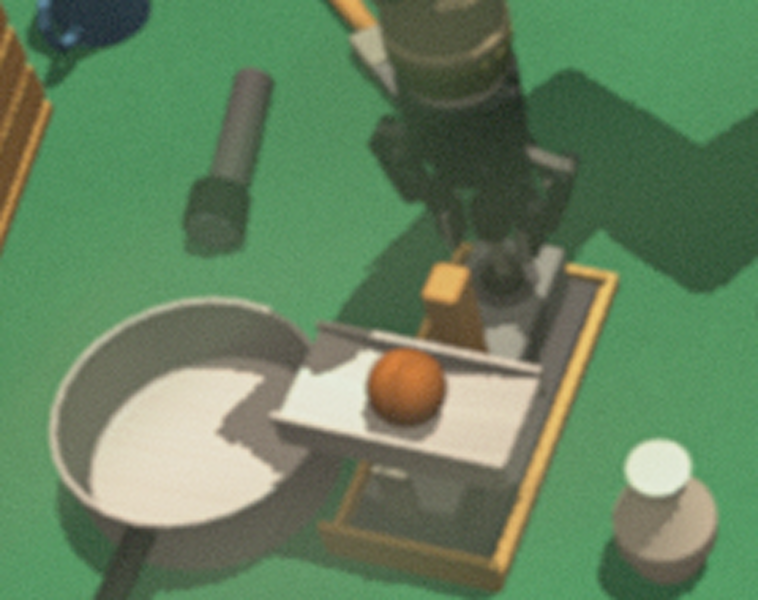

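The jaws surround the knob with nothing touching. I'll push the stick 37 mm towards tipper -y, the pan side, and hold.

Emit:
{"method": "arm_command", "body": {"steps": "-1 -3 0 0; -2 -8 0 0; -2.5 -13 0 0; -3.5 -18 0 0; -4.5 -23 0 0; -5.5 -28 0 0; -6 -32 0 0; -6.5 -35 0 0; -7 -36 0 0; -7 -36 0 0; -7 -36 0 0; -7 -36 0 0; -7 -36 0 0"}}

```text
clock: 26.9
tcp_pos: [0.4537, -0.2582, 0.0951]
orientation: [0.001, 0.772, 0.635, 0.001]
wrist_force: [0.4, 4.4, -2.4]
finger_gap: 0.0456
```

Run:
```python
from h import *
s=get_state();print(s['clock'],s['tcp_pos'],s['wrist_force'],s['finger_gap'])
im=read_camera("wrist");cv2.imwrite("pics/w11.png",im[:,:,::-1])
im=read_camera("scene");crop(im,70,110,310,300,"s11.png")
```

```text
26.9 [ 0.4537389  -0.25815033  0.09507718] [ 0.41726916  4.43657364 -2.40849935] 0.045557250196332846
```

View pics/w11.png

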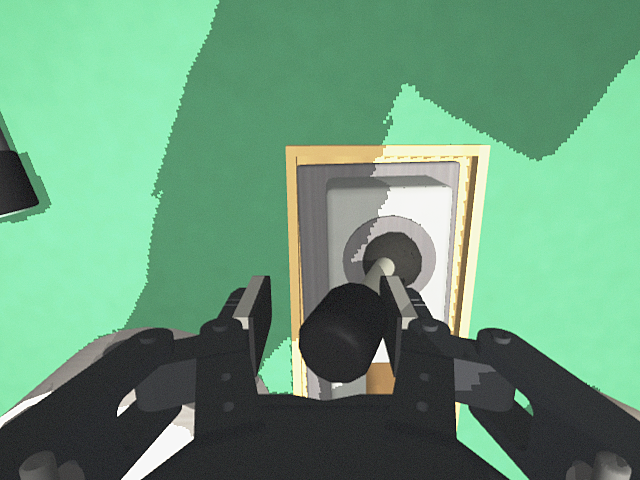

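View pics/s11.png

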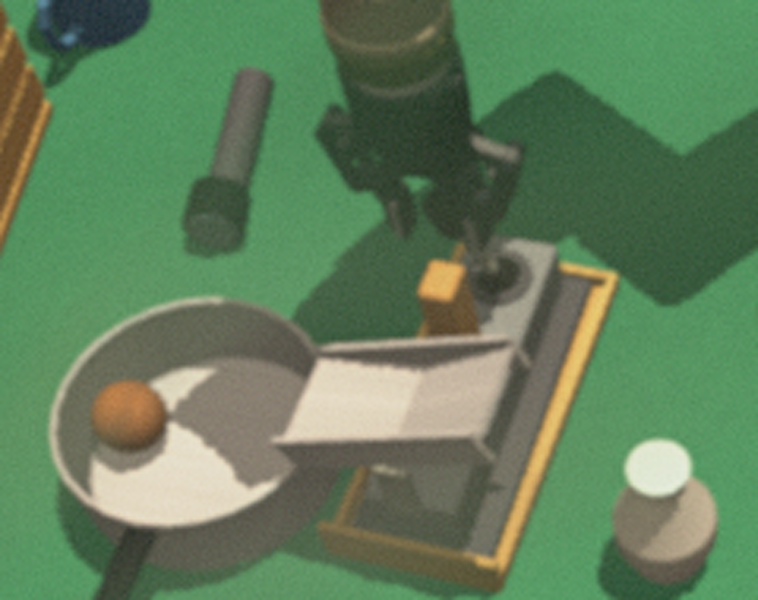

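The ball has rolled into the pan. The tipper slid slightly towards its -y wall but is still within play, and the lean is roughly 0.42 rad. I'll add 3 mm for margin and hold.

Emit:
{"method": "arm_command", "body": {"steps": "-0.3 -1.5 0 0; -0.6 -3 0 0; -0.6 -3 0 0; -0.6 -3 0 0; -0.6 -3 0 0; -0.6 -3 0 0; -0.6 -3 0 0; -0.6 -3 0 0; -0.6 -3 0 0; -0.6 -3 0 0; -0.6 -3 0 0; -0.6 -3 0 0; -0.6 -3 0 0; -0.6 -3 0 0; -0.6 -3 0 0; -0.6 -3 0 0; -0.6 -3 0 0; -0.6 -3 0 0"}}

```text
clock: 29.25
tcp_pos: [0.4531, -0.2612, 0.0951]
orientation: [0.001, 0.772, 0.635, 0.001]
wrist_force: [0.6, 4.9, 0.4]
finger_gap: 0.0453
```

Run:
```python
from h import *
s=get_state();print(s['clock'],s['tcp_pos'],s['wrist_force'],s['finger_gap'])
im=read_camera("wrist");cv2.imwrite("pics/w12.png",im[:,:,::-1])
im=read_camera("scene");crop(im,70,110,310,300,"s12.png")
```

```text
29.25 [ 0.45311713 -0.2611823   0.09508124] [0.5522659  4.87665934 0.35256153] 0.04528694911336251
```

View pics/w12.png

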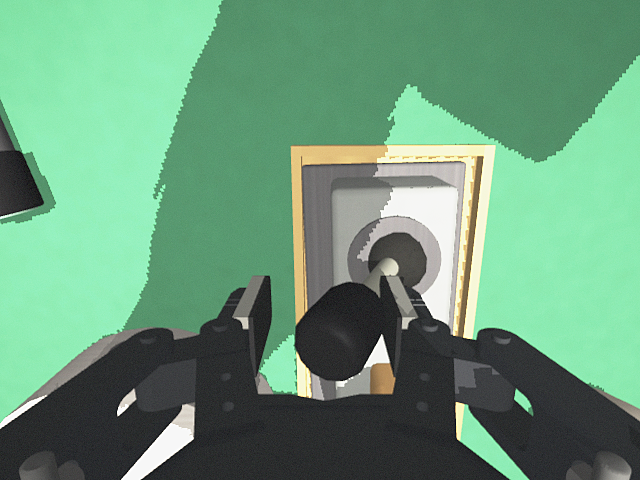

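View pics/s12.png

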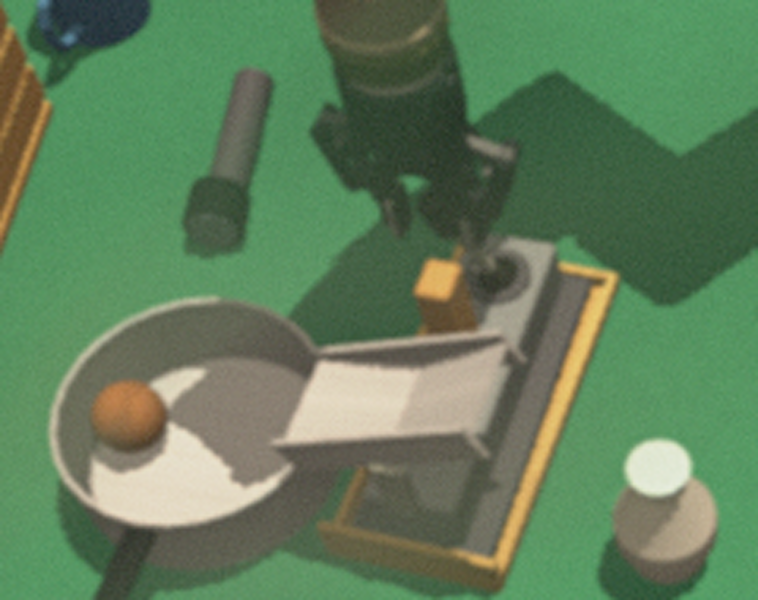

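```bash
cat > ov.py <<'E'
from h import *
i=camera_info("wrist");im=cv2.imread("pics/w12.png")
psi=-.193;c,s=np.cos(psi),np.sin(psi);R=np.array([[c,-s,0],[s,c,0],[0,0,1]]);n=np.array([.5333,-.2358,.004])
out=[]
for th in(.3,.4,.5,.6):
    a=im.copy()
    for d in(54,86):
        ring=[]
        for u in np.linspace(0,2*np.pi,30):
            v=np.array([13*np.cos(u),13*np.sin(u),d])
            w=np.array([v[0],v[1]*np.cos(th)-v[2]*np.sin(th)*1,v[1]*np.sin(th)+v[2]*np.cos(th)])
            # lean to -y
            ring.append(proj(i,n+R@((np.array([-75,-5,55])+w)/1000)))
        cv2.polylines(a,[np.array(ring).round().astype(int)],True,(0,0,255),1)
    b=np.array([proj(i,n+R@(np.array(p)/1000+[0,-.005,0])) for p in[(-120,-50,10),(-120,50,10)]]).round().astype(int)
    cv2.line(a,tuple(map(int,b[0])),tuple(map(int,b[1])),(0,0,255),1)
    out.append(a[140:400,260:500])
cv2.imwrite("pics/ov.png",np.vstack([np.hstack(out[:2]),np.hstack(out[2:])]))
E
sed -i 's/v\[1\]\*np.cos(th)-v\[2\]\*np.sin(th)\*1,v\[1\]\*np.sin(th)+v/v[1]*np.cos(th)-v[2]*np.sin(th),v[1]*np.sin(th)+v/' ov.py; python3 ov.py
```

```text
(no output)
```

View pics/ov.png

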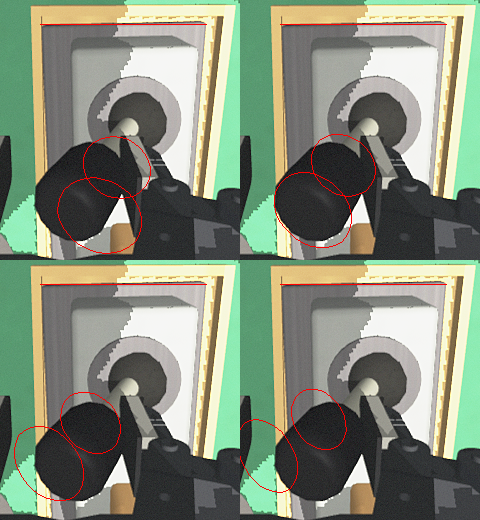

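The overlay fits about 0.45 rad, well over 0.3, and it has been held for over 3 s. Letting it come back upright.

Emit:
{"method": "arm_command", "body": {"steps": "1 3 0 0; 2 8 0 0; 3 13 0 0; 4 19 0 0; 5 25 0 0; 6 30 0 0; 6.5 33 0 0; 7 35 0 0; 7 35 0 0; 7 35 0 0; 7 35 0 0; 7 35 0 0"}}

```text
clock: 30.85
tcp_pos: [0.4601, -0.2263, 0.0951]
orientation: [0.001, 0.773, 0.635, 0.001]
wrist_force: [0.5, 0.1, -0.3]
finger_gap: 0.0452
```

Run:
```python
from h import *
s=get_state();print(s['clock'],s['tcp_pos'],s['wrist_force'],s['finger_gap'])
im=read_camera("wrist");cv2.imwrite("pics/w13.png",im[:,:,::-1])
```

```text
30.85 [ 0.46010417 -0.2262972   0.09507757] [ 0.54768835  0.08921018 -0.26479469] 0.04519048984139773
```

View pics/w13.png

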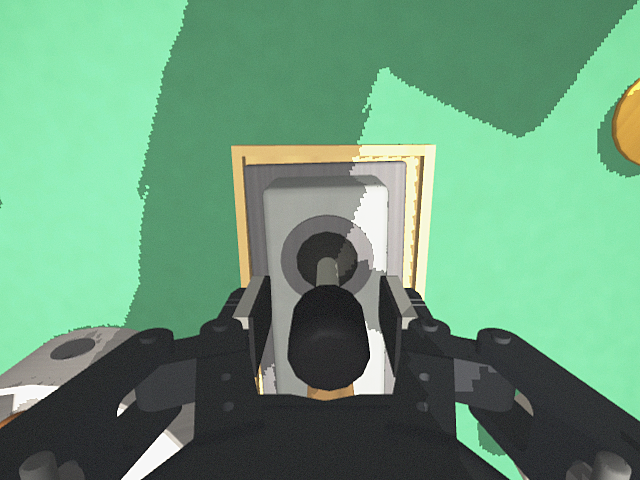

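The stick is upright and clear between the fingers. The base rests nearer its -y wall. Withdrawing straight up.

Emit:
{"method": "arm_command", "body": {"steps": "0 0 5 0;0 0 15 0;0 0 28 0;0 0 42 0;0 0 60 0;0 0 85 0;0 0 115 0;0 0 145 0;0 0 175 0;0 0 200 0;0 0 215 0;0 0 220 0;0 0 220 0;0 0 220 0"}}

```text
clock: 32.65
tcp_pos: [0.4597, -0.226, 0.3141]
orientation: [0.0, 0.772, 0.635, 0.001]
wrist_force: [-0.2, 0.1, -0.8]
finger_gap: 0.0451
```

Run:
```python
from h import *
s=get_state();print(s['clock'],s['tcp_pos'],s['wrist_force'],s['finger_gap'])
i=camera_info("wrist");np.savez("w14.npz",**{k:np.array(v) for k,v in i.items()})
im=read_camera("wrist");cv2.imwrite("pics/w14.png",im[:,:,::-1])
for r in trace("wrist","stick_knob")[:1]:print(r["score"],r["box"])
im=read_camera("scene");crop(im,70,110,310,300,"s14.png")
```

```text
32.65 [ 0.45973965 -0.22603871  0.31405866] [-0.19829447  0.1393193  -0.82030944] 0.04507805735602483
0.92 [310.9, 183.0, 28.7, 34.4]
```

View pics/s14.png

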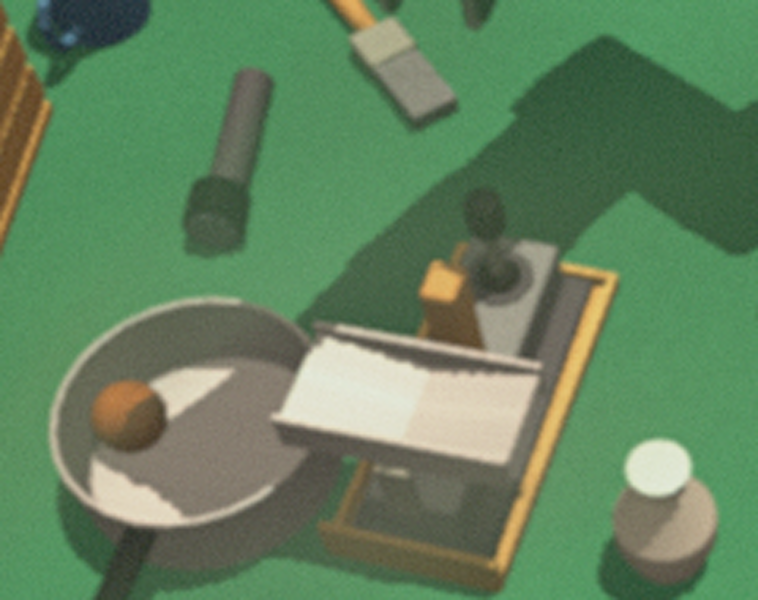

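View pics/w14.png

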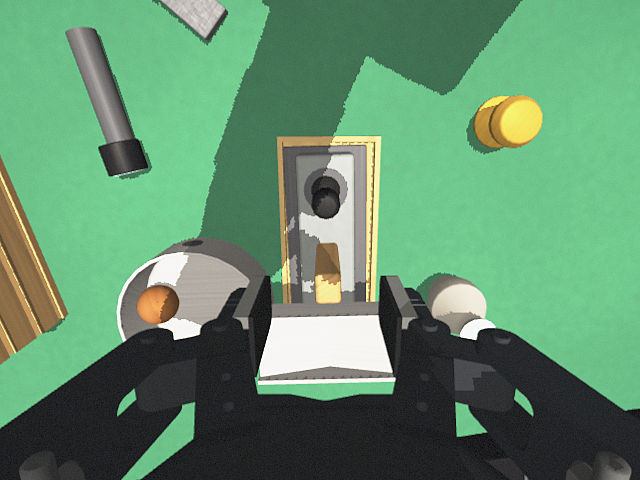

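Run:
```python
from h import *
i=dict(np.load("w14.npz"));w=dict(np.load("w1.npz"));t=camera_info("top");sc=camera_info("scene")
psi=-.193;c,s=np.cos(psi),np.sin(psi);R=np.array([[c,-s],[s,c]]);n=np.array([.5333,-.2358])
L=lambda X:(R.T@(X[:2]-n)*1000).round(1)
im=cv2.imread("pics/w14.png")
for dy in(-.004,):
  for X in[(-.12,-.05,.014),(-.12,.05,.014),(-.075,0,.145),(0,0,.154),(-.015,-.012,.154),(-.015,.012,.154),(-.075,0,.061)]:
    p=proj(i,np.r_[n+R@np.array([X[0],X[1]+dy]),X[2]]);print(X,p.round(1));cv2.drawMarker(im,tuple(int(v) for v in p.round()),(0,0,255),cv2.MARKER_CROSS,5,1)
cv2.imwrite("pics/w14m.png",cv2.resize(im[130:310,265:395],None,fx=4,fy=3.3,interpolation=cv2.INTER_NEAREST))
print("ball wrist",L(atz(i,(157,304),.029)),"pan rim centre(before)",L(atz(w,(197,248),.07)))
rt=read_camera("top");cv2.imwrite("pics/t14.png",rt[:,:,::-1])
for nme in("ball","vase","doorknob","pan"):
  for r in trace("top",nme)[:3]:
    ys,xs=np.nonzero(r["mask"]);print(nme,round(r["score"],2),r["box"],L(atz(t,(xs.mean(),ys.mean()),.029)))
```

```text
(-0.12, -0.05, 0.014) [282.7 145.8]
(-0.12, 0.05, 0.014) [367.3 145.5]
(-0.075, 0, 0.145) [325.4 206.5]
(0, 0, 0.154) [325.6 290. ]
(-0.015, -0.012, 0.154) [312.1 274.6]
(-0.015, 0.012, 0.154) [339.  274.5]
(-0.075, 0, 0.061) [325.2 190.1]
ball wrist [  78.  -221.2] pan rim centre(before) [  76.6 -158.4]
ball 0.78 [210.8, 163.2, 22.0, 18.1] [116.7 508. ]
ball 0.62 [157.6, 214.0, 12.8, 13.7] [-40.4 626.4]
ball 0.59 [481.4, 233.0, 18.4, 8.3] [  89.4 -217.1]
vase 0.94 [332.8, 200.3, 30.4, 25.5] [ 75.8 158.8]
doorknob 0.79 [303.1, 282.2, 22.6, 22.4] [-146.8  204.1]
pan 0.72 [436.7, 170.1, 71.4, 93.8] [ 115.6 -163.3]
pan 0.31 [333.6, 198.1, 29.9, 31.3] [ 75.8 158.6]
```

View pics/w14m.png

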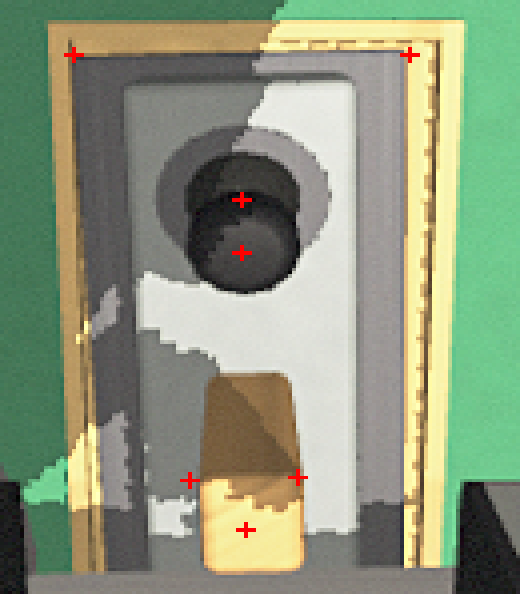

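View pics/t14.png

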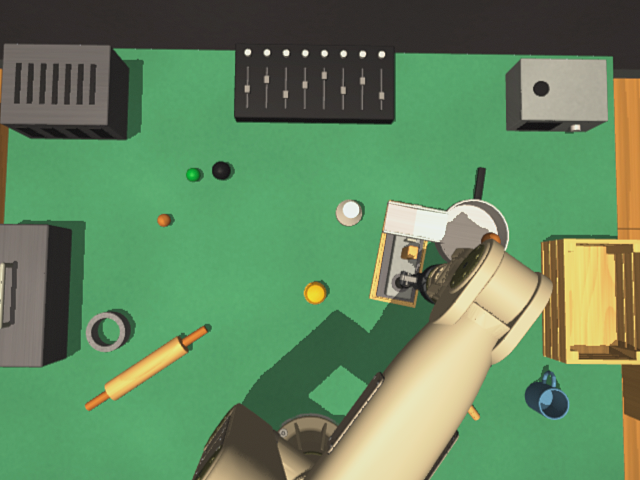

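The ball is about 63 mm from the pan centre, against a limit of 75. The tipper sits about 3 mm off centre, against a limit of 9, and the stick is upright. The vase, doorknob and pan have not moved, and the arm is clear. Handing in.

Run:
```python
from workcell import *
print(hand_in(), get_state()['clock'])
```

```text
the job is handed in; nothing more can be done
the job is handed in; nothing more can be done
```

I handed the job in at about 33 s of the 66 s allowed. All the steps were done, and my last checks showed nothing outside the limits; `hand_in` gives no verdict.

**What I did**
- I lifted the tipper by its grip at 80 N and carried it level, with the ball staying in the dip. I set it in the nest with the tray end at the tall wall and let go.
- I then put the jaws loosely around the stick's knob, with a 45 mm gap. I pushed the stick towards the pan without clamping it, and held it there for more than 3 s. The ball rolled into the saucepan, the stick came back upright, and I withdrew straight up.

**Last checks**
- **Ball:** it lies in the pan, about 63 mm from the centre against a limit of 75 mm.
- **Tipper:** it stands flat on the nest floor and is released. The push slid it about 3 mm towards the nest's -y wall, against a limit of 9 mm.
- **Stick:** it is upright in the wrist view. The lean while held was about 0.45 rad by overlaying the model on the picture. That fit was not exact, because the knob also appeared to lean slightly backwards.
- **Vase, doorknob and saucepan:** they look unmoved in the top view.
- **Disagreement:** the grip-top height measured 0.143 m from one pair of cameras and 0.150 m from the other. The stated height is 0.150 m, and the grasp held.

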